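Lid up the prep pans

TASK

The four clean prep pans on the worktable are to go back into the fridge closed. Put on each pan the lid that fits it, so that every lid sits level and all the way down on its pan's rim. Leave the pans standing where they are, and do not shove the timer or the label roll out of place.

Things in the scene. Friction and masses are not known exactly. Their poses are not given: they have to be found in the camera images.
- pan_large_round: The large round open stainless prep pan: round, mouth 104 mm across, rim 118 mm across (an outward rolled rim 7 mm wide), 70 mm high, thin walls, empty, loose, standing upright. Origin: centre of its underside; z up; the rim's top is 70 mm above it.
- lid_large_round: The large round steel lid, loose: round, 122 mm across; central black knob 27 mm across where gripped (27 to 44 mm up); flat top at 17 mm. A tapered plug 12 mm deep enters the large round pan's mouth (gap all round 8.5 mm at its foot, 3.5 mm at the flange). Origin (all heights from it): centre of the plug's foot; z up; the flange, which rests on the rim, is at 12 mm.
- pan_square: The square open stainless prep pan: square with rounded corners, mouth 84 x 84 mm, rim 98 x 98 mm (an outward rolled rim 7 mm wide), 60 mm high, thin walls, empty, loose, standing upright. Origin: centre of its underside; z up; the rim's top is 60 mm above it.
- lid_square: The square steel lid, loose: square, 102 x 102 mm; central black bar handle 14 mm (x) by 56 mm (y), top at 44 mm; flat top at 17 mm. A tapered plug 12 mm deep enters the square pan's mouth (gap all round 8.5 mm at its foot, 3.5 mm at the flange). Origin (all heights from it): centre of the plug's foot; z up; the flange, which rests on the rim, is at 12 mm.
- pan_oblong: The oblong open stainless prep pan: oblong with rounded corners, mouth 66 mm along its x by 122 mm along its y, rim 80 x 136 mm (an outward rolled rim 7 mm wide), 60 mm high, thin walls, empty, loose, standing upright. Origin: centre of its underside; z up; the rim's top is 60 mm above it.
- lid_oblong: The oblong steel lid, loose: oblong, 84 mm (x) by 140 mm (y); central black bar handle 14 mm (x) by 56 mm (y), top at 44 mm; flat top at 17 mm. A tapered plug 12 mm deep enters the oblong pan's mouth (gap all round 8.5 mm at its foot, 3.5 mm at the flange). Origin (all heights from it): centre of the plug's foot; z up; the flange, which rests on the rim, is at 12 mm.
- pan_small_round: The small round open stainless prep pan: round, mouth 72 mm across, rim 86 mm across (an outward rolled rim 7 mm wide), 64 mm high, thin walls, empty, loose, standing upright. Origin: centre of its underside; z up; the rim's top is 64 mm above it.
- lid_small_round: The small round steel lid, loose: round, 90 mm across; central black knob 27 mm across where gripped (27 to 44 mm up); flat top at 17 mm. A tapered plug 12 mm deep enters the small round pan's mouth (gap all round 8.5 mm at its foot, 3.5 mm at the flange). Origin (all heights from it): centre of the plug's foot; z up; the flange, which rests on the rim, is at 12 mm.
- dial_timer: Bystander: kitchen timer, white base 72 mm across with a dial on top, 47 mm high, standing loose on the table. Origin: centre of its underside.
- label_roll: Bystander: roll of paper labels, 68 mm across, 30 mm high, lying flat and loose on the table. Origin: centre of its underside.
Mind the look-alikes: they are no part of the job. What is shaped like the pan_large_round but pink is not meant.

How it is judged:
By the outcome, as a careful person would: the job done as asked, in the order asked, and still so for the second after the job is handed in, with the robot touching nothing.
It also fails if it takes over 115 s, if anything falls off the work surface, if the arm or the gripper's body presses on something with over 40 N, if the wrist force passes 120 N, or if a joint passes its speed limit or range.

ROBOT

A 6-joint arm with a two-finger parallel gripper is mounted at the origin on the work surface; the furniture and walls round the work are solid. World frame = base frame: x ahead of the robot, y to its left, z up, the work surface at z = 0. Lengths are in mm, angles in rad, forces in N, time in s.
With the tool pointing down it reaches from about 350 to 875 mm from the base axis. Payload 4.2 kg.
Tool frame: the origin (TCP) lies between the finger pads; the fingertips stand 25 mm ahead of it and the grasp point (between the pads) lies 6 mm ahead of it; z points along the fingers, y is the line along which they close (so a half turn about z gives the same grasp; the last joint's range is limited). The gripper opens to 85 mm and grips with 20 to 120 N. Pads are 22 mm wide; open, the fingers measure 114 mm over their backs; the gripper's body (76 mm by 85 mm) begins 54 mm behind the grasp point. The pads swing forward as they close: fully open they stand 13 mm farther back than shut.
Start: joints at [-0.869, 0.385, 0.008, 0, -1.194, -0.259], TCP at [267.806, -564.694, 256.312] pointing down, gripper open.
Joint ranges: [-3.14, 3.14], [-1.21, 2.06], [-1.07, 1.41], [-3.16, 2.05], [-2.99, -0.16], [-3.1, 3.1]. Speed limits (rad/s): [2.79, 2.79, 3.14, 3.14, 3.14, 3.14].

INTERFACE

Orientations are given as a unit quaternion [x, y, z, w].
In Python, from bench import arm gives the robot as it stands.
- The arm moves only by the shell command python3 -m pendant 'ROWS'. ROWS is JSON, a list of rows, each a list of 7 numbers: the shift along the tool's x, y, z in m, then the turn, a rotation vector about the tool's x, y, z in degrees, then the finger opening in m, from 0 to 0.0854. In form: [[x, y, z, wx, wy, wz, fingers], ...]. A call has 1 to 12 rows; each row shifts and turns the commanded pose from where the row before left it, along the tool's axes as they then stand; what a row does not reach is not made up. A row lasts 1/10 s, in which the tool goes at most 50 mm and 8.59 degrees, less where a joint would pass 70% of its speed; a pose out of reach is approached as far as the arm can. A call is refused whole if a number of a shift passes 0.05 or a number of a turn 8.59, either way. A call with a gripper value outside its range is refused whole. The fingers move at their own pace and stop on an object; the grip force is fixed at half the most. Time passes only in rows, so rows that do not move let the fingers close. It gives the time, the measured TCP pose, the force, the opening and the grip force at its end, in the units of the state.
- arm.read_state(): the state, without advancing time (a new reading comes with each control period).
- arm.get_image(name): name is "scene" or "top" or "wrist"; returns a dict with "image" (480x640x3 uint8, red, green, blue), "fx", "fy", "cx", "cy" (pixels), "xyz" and "rotation" of the camera in the world. Camera axes: x right, y down, z forward; pixel columns grow to the right and rows downward; lengths in mm; the calibration is good to about 2 mm. The wrist camera is an equidistant fisheye: a pixel r from the principal point sees the ray r / f radians off the axis. A picture is of the moment at which its call begins. There is no depth.
- arm.job_done(): hands the job in; it is judged then, once.
The state is a dict: "clock": time; "joints": joint angles; "joint_vel": joint speeds; "joint_efforts": joint torques, N m; "position": TCP position; "ee_rot": TCP orientation; "contact_force": force on the tool from outside, world axes, zero at the start; "wrist_torque": the same for the moment, N m; "gripper_width": finger opening in mm; "grasp_force": force on a finger pad.
Only numpy, scipy, OpenCV 4.12 (cv2) and the standard library are available. Lean on these libraries where they do the work, as an engineer would, in place of code of your own. Each camera call takes 0.05 s, during which the arm holds its last target. There are 200 camera calls.

## Working session

There is one attempt and no reset: what is moved stays moved. The work goes in short steps, Python scripts to look and compute and a shell command to move; the robot and the scene stay as the last step left them, time stands still between calls to the robot, and variables do not carry over. Pictures are saved under pics/ and viewed, at most 18 in all, crops included, and the job is handed in when it is done.

```bash
ls; mkdir -p pics; python3 - <<'E'
from bench import arm
import cv2
for n in("scene","top","wrist"):
    d=arm.get_image(n); cv2.imwrite(f"pics/{n}0.png",d["image"][:,:,::-1])
    print(n,{k:v for k,v in d.items() if k!="image"})
print(arm.read_state())
E
```

```text
pics
scene {'fx': 473.09170486401064, 'fy': 473.09170486401064, 'cx': 323.3385551439689, 'cy': 238.83503196007658, 'xyz': array([-495.78002212,  925.95385921,  844.02830925]), 'rotation': array([-0.37782547,  0.79020505, -0.43882965,  0.20063011])}
top {'fx': 564.8433175069889, 'fy': 564.8433175069889, 'cx': 315.8224231917465, 'cy': 242.10745420857066, 'xyz': array([ 402.41198712,  114.59800825, 1987.92217184]), 'rotation': array([ 0.71378713, -0.70004006,  0.0107631 , -0.01833064])}
wrist {'fx': 371.64829954431775, 'fy': 371.64829954431775, 'cx': 313.47796332692064, 'cy': 245.50645799643198, 'xyz': array([ 196.1350813 , -599.04380731,  372.15306601]), 'rotation': array([0.52834277, 0.83448774, 0.13278695, 0.08277529])}
{'clock': 0.15, 'joints': array([-8.69400741e-01,  3.85402875e-01,  6.99441991e-03, -3.01837568e-04,
       -1.19401816e+00, -2.58597962e-01]), 'joint_vel': array([-2.49577553e-03, -2.66412979e-03,  1.64144187e-03,  1.88274741e-03,
       -1.89756017e-04,  3.04372899e-05]), 'joint_efforts': array([-1.66787418e-04, -3.92678046e+01,  1.88581288e+01,  4.18860242e+00,
       -3.41968072e-03, -1.15427561e-06]), 'position': array([ 267.64268125, -564.3821658 ,  255.48784189]), 'ee_rot': array([-2.19540147e-01,  9.75603116e-01,  7.87811917e-04, -2.51980307e-04]), 'contact_force': array([0.51938072, 0.36444707, 0.48133857]), 'wrist_torque': array([ 0.00914195,  0.02829199, -0.01970687]), 'grasp_force': 0.0, 'gripper_width': 85.23815169275593}
```

View pics/top0.png

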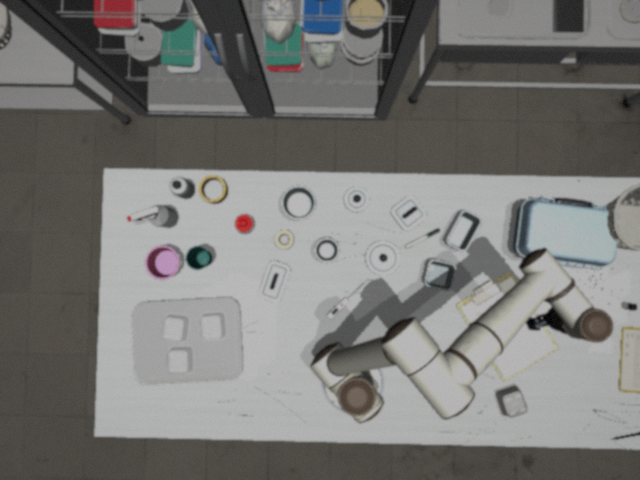

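View pics/scene0.png

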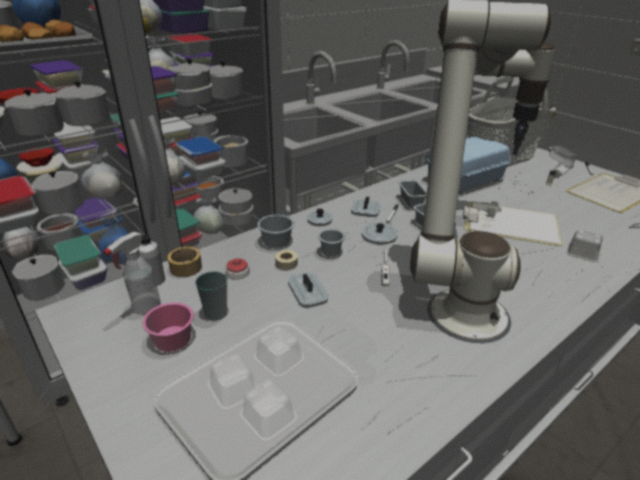

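```bash
cat > h.py <<'E'
import numpy as np, cv2
from scipy.spatial.transform import Rotation as R
from bench import arm
def ray(d,uv,fish):
    uv=np.atleast_2d(np.asarray(uv,float)); a=(uv-[d["cx"],d["cy"]])/[d["fx"],d["fy"]]
    if fish:
        r=np.linalg.norm(a,axis=1,keepdims=True)+1e-9
        v=np.hstack([a/r*np.sin(r),np.cos(r)])
    else: v=np.hstack([a,np.ones((len(a),1))])
    return R.from_quat(d["rotation"]).apply(v)
def plane(d,uv,z,fish):
    v=ray(d,uv,fish); c=np.asarray(d["xyz"]); return (c+v*((z-c[2])/v[:,2])[:,None])[:,:2]
def proj(d,p,fish):
    q=R.from_quat(d["rotation"]).inv().apply(np.atleast_2d(p)-d["xyz"]); a=q[:,:2]/q[:,2:]
    if fish:
        r=np.linalg.norm(q[:,:2],axis=1,keepdims=True); a=q[:,:2]/r*np.arctan2(r,q[:,2:])
    return a*[d["fx"],d["fy"]]+[d["cx"],d["cy"]]
def go(p,yaw=None):
    """tool-frame total shift (m) and turn (deg about tool z) to reach p; yaw = world angle of finger line (tool y), deg"""
    s=arm.read_state(); r=R.from_quat(s["ee_rot"])
    d=r.inv().apply(np.array(p)-s["position"])/1000
    ty=r.apply([0,1,0]); cur=np.degrees(np.arctan2(ty[1],ty[0]))
    t=None if yaw is None else -((yaw-cur+90)%180-90)   # tool z down: world ccw = -tool turn
    print("shift",d.round(4),"turn_z",t,"cur yaw",cur.round(1),"pos",s["position"].round(1),"j6",s["joints"][5].round(2))
def rectify(d,x0,x1,y0,y1,z,k=2):
    """wrist picture resampled onto plane z, k px/mm; up=+x, left=+y"""
    xs=np.arange(x1,x0,-1/k); ys=np.arange(y1,y0,-1/k); X,Y=np.meshgrid(xs,ys,indexing="ij")
    m=proj(d,np.stack([X.ravel(),Y.ravel(),np.full(X.size,z)],1),True).reshape(X.shape+(2,)).astype(np.float32)
    return cv2.remap(d["image"],m[...,0],m[...,1],cv2.INTER_LINEAR)
E
python3 - <<'E'
from h import *
d=arm.get_image("top")
for n,u,z in [("panL",(298,203),70),("panS",(325,249),64),("lidL",(382,257),17),("lidS",(356,199),17),("lidSq",(408,212),17),("lidOb",(275,281),17),("panOb",(462,230),60),("panSq",(438,273),60),("red",(245,223),40),("roll",(284,240),30)]:
    print(n,plane(d,u,z,0).round())
w=arm.get_image("wrist"); s=arm.read_state(); r=R.from_quat(s["ee_rot"])
print("cam in tool",r.inv().apply(w["xyz"]-s["position"]), r.inv().apply(R.from_quat(w["rotation"]).apply([0,0,1])))
print(r.as_matrix().round(3)); go([450,-100,300],90)
E
```

```text
panL [[613. 199.]]
panS [[459. 104.]]
lidL [[436. -95.]]
lidS [[637.  -1.]]
lidSq [[ 595. -183.]]
lidOb [[345. 276.]]
panOb [[ 532. -362.]]
panSq [[ 384. -282.]]
red [[544. 383.]]
roll [[488. 247.]]
cam in tool [  79.4725843    -0.52808793 -116.62688563] [-3.09166955e-01  4.39515525e-04  9.51007677e-01]
[[-0.904 -0.428 -0.   ]
 [-0.428  0.904  0.001]
 [ 0.     0.001 -1.   ]]
shift [-0.3637  0.3417 -0.0439] turn_z 25.36672532015112 cur yaw 115.4 pos [ 267.7 -564.5  255.8] j6 -0.26
```

View pics/wrist0.png

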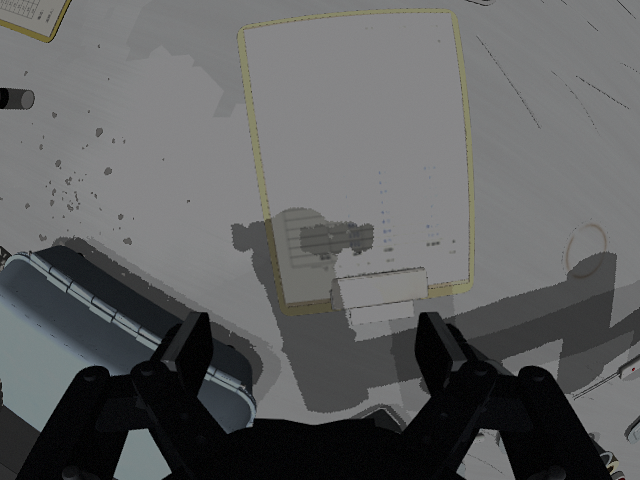

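```bash
python3 -m pendant '[[-0.037,0.0235,-0.018,0,0,0,0.0854],[-0.037,0.0235,-0.018,0,0,0,0.0854],[-0.037,0.0235,-0.018,0,0,0,0.0854],[-0.037,0.0235,-0.018,0,0,0,0.0854],[-0.037,0.0235,-0.018,0,0,0,0.0854],[-0.037,0.0235,-0.018,0,0,0,0.0854],[-0.037,0.0235,-0.018,0,0,0,0.0854],[-0.037,0.0235,-0.018,0,0,0,0.0854],[-0.037,0.0235,-0.018,0,0,0,0.0854],[0,0,0,0,0,8.45,0.0854],[0,0,0,0,0,8.45,0.0854],[0,0,0,0,0,8.45,0.0854]]'; python3 - <<'E'
from h import *
import pickle
d=arm.get_image("wrist"); cv2.imwrite("pics/w1.png",d["image"][:,:,::-1]); pickle.dump(d,open("w1.pkl","wb")); go([480,130,420],90)
E
```

```text
clock: 1.45
position: [478.3, -230.2, 418.3]
ee_rot: [0.002, 1.0, 0.0, -0.0]
contact_force: [-0.0, -1.0, -0.0]
gripper_width: 85.3
grasp_force: 0.0
shift [ 0.0013  0.3605 -0.0017] turn_z -0.5026523870160986 cur yaw 89.5 pos [ 478.1 -230.5  418.2] j6 -1.44
```

View pics/w1.png

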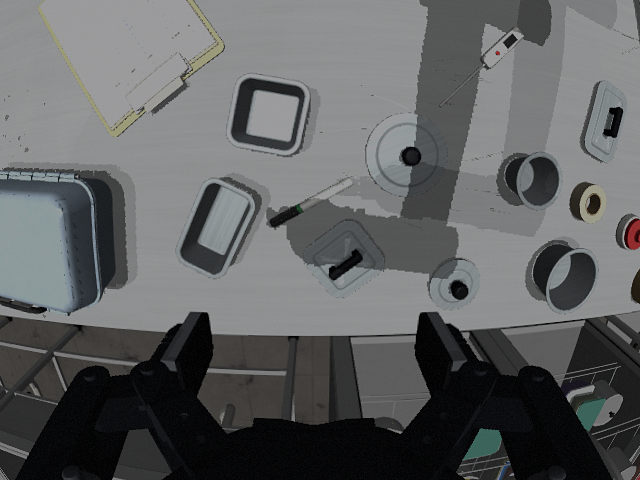

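```bash
python3 -m pendant '[[0,0.04,0,0,0,-0.5,0.0854],[0,0.04,0,0,0,0,0.0854],[0,0.04,0,0,0,0,0.0854],[0,0.04,0,0,0,0,0.0854],[0,0.04,0,0,0,0,0.0854],[0,0.04,0,0,0,0,0.0854],[0,0.04,0,0,0,0,0.0854],[0,0.04,0,0,0,0,0.0854],[0,0.04,0,0,0,0,0.0854],[0,0,0,0,0,0,0.0854]]'; python3 - <<'E'
from h import *
import pickle
d=arm.get_image("wrist"); cv2.imwrite("pics/w2.png",d["image"][:,:,::-1]); pickle.dump(d,open("w2.pkl","wb"))
d1=pickle.load(open("w1.pkl","rb"))
t=[(d1,384,-282,60),(d1,532,-362,60),(d1,436,-95,12),(d1,595,-183,12),(d,613,199,70),(d,459,104,64),(d,345,276,12),(d,637,-1,12)]
im=[cv2.resize(rectify(a,x-100,x+100,y-100,y+100,z,1),(200,200)) for a,x,y,z in t]
cv2.imwrite("pics/r.png",np.vstack([np.hstack(im[:4]),np.hstack(im[4:])])[:,:,::-1])
E
```

```text
clock: 2.5
position: [475.0, 132.6, 417.5]
ee_rot: [-0.008, 1.0, 0.0, -0.001]
contact_force: [-0.7, 0.1, -1.2]
gripper_width: 85.5
grasp_force: 0.0
```

View pics/r.png

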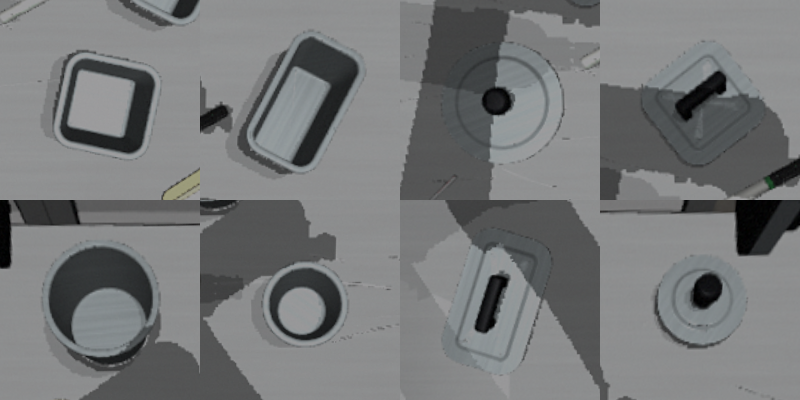

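```bash
cat > seg.py <<'E'
from h import *
def meas(d,x,y,z,name,half=90,k=2,inner=False):
    im=rectify(d,x-half,x+half,y-half,y+half,z,k); f=im.astype(int)
    m=((f[...,2]-f[...,0])*100>4*f.max(2)).astype(np.uint8)*255
    m=cv2.medianBlur(m,5); m=cv2.morphologyEx(m,cv2.MORPH_CLOSE,np.ones((7,7),np.uint8))
    cs,_=cv2.findContours(m,cv2.RETR_EXTERNAL,cv2.CHAIN_APPROX_NONE)
    c=max((cv2.convexHull(c) for c in cs),key=lambda c:cv2.contourArea(c)-1e6*(cv2.pointPolygonTest(c,(half*k,half*k),True)<-40*k))
    w=lambda p:np.array([x+half-p[1]/k,y+half-p[0]/k]).round(1)
    (a,s,t)=cv2.minAreaRect(c); (b,r)=cv2.minEnclosingCircle(c)
    M=cv2.moments(c); g=(M["m10"]/M["m00"],M["m01"]/M["m00"])
    v=cv2.boxPoints((a,s,t)); e0,e1=v[1]-v[0],v[2]-v[1]; e=e0 if np.hypot(*e0)>np.hypot(*e1) else e1
    L=np.degrees(np.arctan2(-e[0],-e[1]))%180
    print(name,"rect",w(a),(np.array(s)/k).round(1),"long axis deg",L.round(1),"| circ",w(b),round(2*r/k,1),"| cent",w(g))
    o=im[:,:,::-1].copy(); cv2.drawContours(o,[c],-1,(0,0,255),1); return o
E
python3 - <<'E'
from seg import *
import pickle
d1=pickle.load(open("w1.pkl","rb"));d=pickle.load(open("w2.pkl","rb"))
t=[("panSq",d1,375,-290,60),("panOb",d1,532,-370,60),("lidL",d1,436,-95,14),("lidSq",d1,595,-183,14),("panL",d,613,199,70),("panS",d,459,104,64),("lidOb",d,345,276,14),("lidS",d,637,-1,14)]
o=[cv2.resize(meas(a,x,y,z,n),(200,200)) for n,a,x,y,z in t]
cv2.imwrite("pics/s.png",np.vstack([np.hstack(o[:4]),np.hstack(o[4:])]))
go([637,-1,200],90)
E
```

```text
panSq rect [ 378.8 -288.6] [98.4 98.2] long axis deg 77.4 | circ [ 378.6 -288.7] 120.6 | cent [ 379.2 -288.9]
panOb rect [ 530.3 -366.9] [ 80.5 136.3] long axis deg 152.2 | circ [ 530.2 -367.2] 143.1 | cent [ 530.2 -367. ]
lidL rect [439.2 -93.5] [108.3 121.1] long axis deg 122.9 | circ [433.6 -97.1] 122.0 | cent [436.5 -95.4]
lidSq rect [ 591.1 -185.8] [102.  101.7] long axis deg 38.2 | circ [ 591.4 -185.8] 124.1 | cent [ 591.3 -185.7]
panL rect [614.3 198.6] [117.9 118.1] long axis deg 149.7 | circ [611.6 196.2] 125.5 | cent [612.7 198.1]
panS rect [455.8  99. ] [84.5 85. ] long axis deg 90.0 | circ [455.3  99.1] 86.0 | cent [455.5  99.2]
lidOb rect [344.3 278.9] [ 83.8 139.5] long axis deg 162.7 | circ [344.5 279.5] 146.2 | cent [345.  279.4]
lidS rect [636.4  -1.7] [88.5 89.3] long axis deg 159.8 | circ [636.3  -1.6] 90.6 | cent [636.2  -1.6]
shift [-0.1603 -0.1342  0.2177] turn_z 0.8469051594580321 cur yaw 90.8 pos [474.9 130.9 417.8] j6 -2.16
```

View pics/s.png

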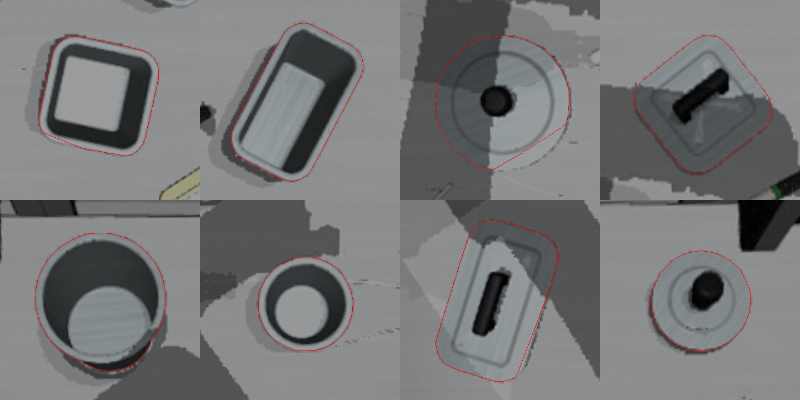

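```bash
python3 -m pendant '[[-0.0229,-0.0192,0.0311,0,0,0,0.06],[-0.0229,-0.0192,0.0311,0,0,0,0.06],[-0.0229,-0.0192,0.0311,0,0,0,0.06],[-0.0229,-0.0192,0.0311,0,0,0,0.06],[-0.0229,-0.0192,0.0311,0,0,0,0.06],[-0.0229,-0.0192,0.0311,0,0,0,0.06],[-0.0229,-0.0192,0.0311,0,0,0,0.06],[0,0,0,0,0,0.8,0.06],[0,0,0,0,0,0,0.06]]'; python3 - <<'E'
from h import *
d=arm.get_image("wrist"); cv2.imwrite("pics/w3.png",d["image"][:,:,::-1])
print(proj(d,[[636.3,-1.6,44]],True))
go([636.3,-1.6,46],90)
E
```

```text
clock: 3.45
position: [636.4, -5.4, 199.7]
ee_rot: [0.003, 1.0, -0.0, -0.001]
contact_force: [0.7, 0.1, 0.8]
gripper_width: 60.2
grasp_force: 0.0
[[319.39395462 234.0928372 ]]
shift [0.0006 0.003  0.1554] turn_z -0.2758260997883042 cur yaw 89.7 pos [636.8  -4.6 201.4] j6 -1.82
```

View pics/w3.png

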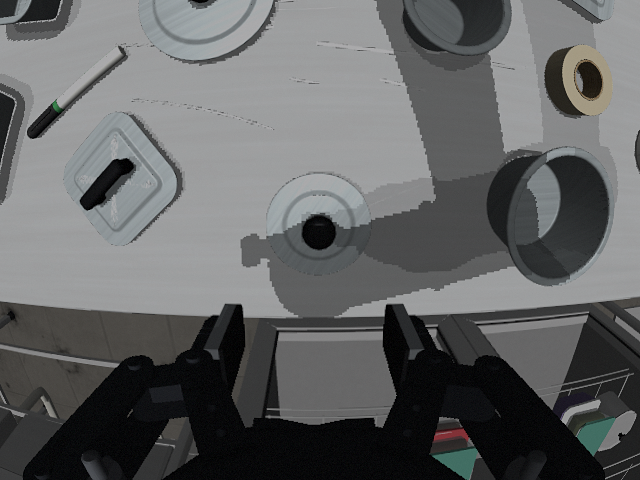

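```bash
cat >> h.py <<'E'
def avg(n=5):
    P=[];Q=[]
    for _ in range(n):
        s=arm.read_state();P.append(s["position"]);Q.append(s["ee_rot"]);arm.get_image("wrist")
    return np.mean(P,0),R.from_quat(Q).mean(),s,np.std(P,0)
def go(p,yaw=None,n=5):
    P,r,s,sd=avg(n)
    d=r.inv().apply(np.array(p)-P)/1000
    ty=r.apply([0,1,0]); cur=np.degrees(np.arctan2(ty[1],ty[0]))
    t=None if yaw is None else round(-((yaw-cur+90)%180-90),2)
    print("shift",d.round(4),"turn_z",t,"yaw",cur.round(2),"tilt",np.degrees(r.apply([0,0,1])[:2]).round(2),"pos",P.round(1),"sd",sd.round(1),"j6",s["joints"][5].round(2),"w",round(s["gripper_width"],1),"F",s["contact_force"].round(1))
E
python3 -m pendant '[[0,0.001,0.04,0,0,0,0.06],[0,0.001,0.04,0,0,0,0.06],[0,0.001,0.04,0,0,0,0.06],[0,0,0.015,0,0,0,0.06],[0,0,0,0,0,0,0.06]]'; python3 -c "
from h import *
go([636.3,-1.6,46],90)"
```

```text
clock: 4.0
position: [635.5, -0.3, 65.1]
ee_rot: [0.002, 1.0, -0.0, -0.001]
contact_force: [0.4, -0.1, 0.1]
gripper_width: 60.1
grasp_force: 0.0
shift [ 0.0011 -0.0014  0.0215] turn_z -0.19 yaw 89.81 tilt [0.16 0.02] pos [ 6.373e+02 -2.000e-01  6.750e+01] sd [1.  0.1 1.3] j6 -1.83 w 59.8 F [-0.6 -0.4  0.8]
```

```bash
python3 -m pendant '[[0.0005,-0.001,0.0205,0,0,0,0.06],[0,0,0,0,0,0,0.06],[0,0,0,0,0,0,0.02],[0,0,0,0,0,0,0.02],[0,0,0,0,0,0,0.0],[0,0,0,0,0,0,0.0],[0,0,0,0,0,0,0.0]]'; python3 -c "
from h import *
go([455.5,99.1,46],90)"
```

```text
clock: 4.95
position: [637.1, -1.7, 46.6]
ee_rot: [0.002, 1.0, 0.0, 0.001]
contact_force: [-0.4, -0.1, 5.7]
gripper_width: 25.0
grasp_force: 59.1
shift [0.1821 0.1    0.0002] turn_z -0.25 yaw 89.75 tilt [0.15 0.01] pos [637.1  -1.7  46.6] sd [0. 0. 0.] j6 -1.83 w 25.1 F [-1.7  1.1  5.9]
```

```bash
python3 -m pendant '[[0,0,-0.02,0,0,0,0],[0,0,-0.04,0,0,0,0],[0,0,-0.04,0,0,0,0],[0.03,0.016,-0.02,0,0,0,0],[0.038,0.021,0,0,0,0,0],[0.038,0.021,0,0,0,0,0],[0.038,0.021,0,0,0,0,0],[0.038,0.021,0,0,0,0,0],[0,0,0,0,0,0,0],[0,0,0,0,0,0,0]]'; python3 - <<'E'
from h import *
d=arm.get_image("wrist"); cv2.imwrite("pics/w4.png",d["image"][:,:,::-1])
go([455.5,99.1,97.5],90)
E
```

```text
clock: 6.2
position: [454.2, 99.5, 165.5]
ee_rot: [0.001, 1.0, 0.0, 0.0]
contact_force: [0.7, -0.4, 0.4]
gripper_width: 24.8
grasp_force: 59.1
shift [-0.0001  0.0002  0.0676] turn_z -0.32 yaw 89.68 tilt [0.02 0.01] pos [455.4  98.9 165.1] sd [0.2 0.3 0.2] j6 -2.14 w 24.7 F [ 0.1 -0.3  0.4]
```

View pics/w4.png

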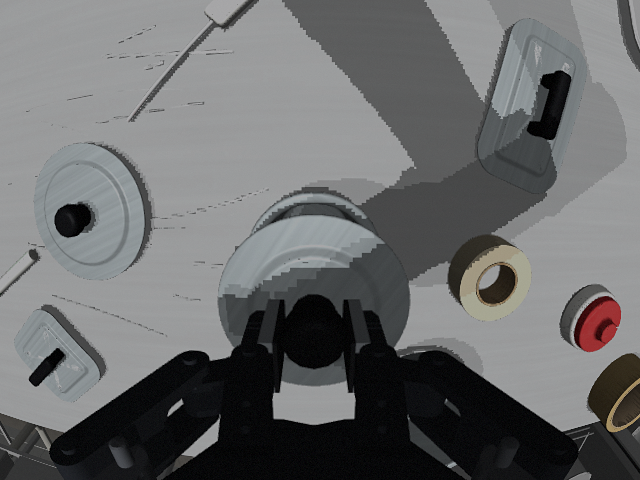

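```bash
python3 -m pendant '[[0,0,0.03,0,0,0,0],[0,0,0.02,0,0,0,0],[0,0,0.01,0,0,0,0],[0,0,0.005,0,0,0,0],[0,0,0,0,0,0,0],[0,0,0,0,0,0,0]]'; python3 - <<'E'
from h import *
go([455.5,99.1,98],90)
E
```

```text
clock: 7.1
position: [455.4, 99.3, 100.8]
ee_rot: [0.002, 1.0, 0.0, 0.001]
contact_force: [0.2, 0.3, -1.2]
gripper_width: 24.8
grasp_force: 59.1
shift [-0.0003 -0.0002  0.0029] turn_z -0.27 yaw 89.73 tilt [0.09 0.05] pos [455.2  99.3 100.9] sd [0.1 0.  0.1] j6 -2.14 w 25.1 F [ 0.4  0.2 -0.9]
```

Not in contact yet; go down gently, then release.

```bash
python3 -m pendant '[[0,0,0.001,0,0,0,0],[0,0,0.0015,0,0,0,0],[0,0,0,0,0,0,0]]'
```

```text
clock: 7.65
position: [454.9, 99.2, 98.5]
ee_rot: [0.002, 1.0, 0.0, 0.0]
contact_force: [-2.2, -0.1, 6.6]
gripper_width: 25.0
grasp_force: 59.8
```

```bash
python3 -m pendant '[[0,0,0,0,0,0,0.028],[0,0,0,0,0,0,0.035],[0,0,0,0,0,0,0.06],[0,0,0,0,0,0,0.06],[0,0,-0.03,0,0,0,0.06],[0,0,-0.04,0,0,0,0.06],[0,0,-0.04,0,0,0,0.06],[0,0,-0.02,0,0,0,0.06],[0,0,0,0,0,0,0.06]]'; python3 - <<'E'
from h import *
from seg import meas
d=arm.get_image("wrist"); cv2.imwrite("pics/w5.png",d["image"][:,:,::-1])
meas(d,455,99,67,"lidS on pan"); meas(d,434,-97,14,"lidL")
go([433.6,-97.1,46],90)
E
```

```text
clock: 8.55
position: [456.3, 99.8, 231.0]
ee_rot: [0.002, 1.0, 0.002, 0.004]
contact_force: [0.2, 0.4, -0.8]
gripper_width: 60.0
grasp_force: 0.0
lidS on pan rect [458.1  98.8] [81.9 88.6] long axis deg 90.8 | circ [455.   98.7] 89.0 | cent [456.4  98.7]
lidL rect [433.5 -96. ] [120. 121.] long axis deg 90.0 | circ [433.3 -95.8] 121.6 | cent [433.3 -95.9]
shift [ 0.0194 -0.196   0.181 ] turn_z -0.3 yaw 89.7 tilt [-0.06 -0.01] pos [454.2  98.8 227. ] sd [0.4 0.3 1. ] j6 -2.14 w 59.9 F [ 0.2  0.6 -0.8]
```

View pics/w5.png

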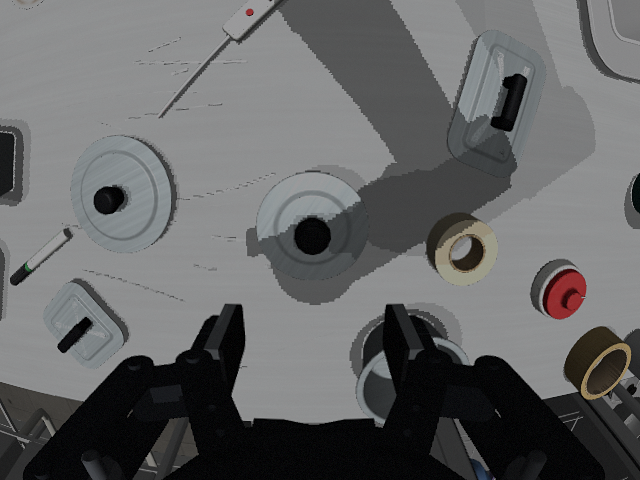

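```bash
python3 -m pendant '[[0.005,-0.049,0,0,0,0,0.06],[0.005,-0.049,0,0,0,0,0.06],[0.005,-0.049,0,0,0,0,0.06],[0.0045,-0.0482,0.01,0,0,0,0.06],[0,0,0.05,0,0,0,0.06],[0,0,0.05,0,0,0,0.06],[0,0,0.05,0,0,0,0.06],[0,0,0,0,0,0,0.06],[0,0,0,0,0,0,0.06]]'; python3 - <<'E'
from h import *
go([433.5,-96.3,46],90)
E
```

```text
clock: 9.75
position: [434.2, -96.2, 67.3]
ee_rot: [0.002, 1.0, -0.0, -0.001]
contact_force: [0.9, 0.6, 0.7]
gripper_width: 60.1
grasp_force: 0.0
shift [ 0.0022 -0.0004  0.0233] turn_z -0.22 yaw 89.78 tilt [0.18 0.  ] pos [435.6 -95.9  69.3] sd [0.8 0.2 1.1] j6 -1.73 w 60.2 F [-0.1  0.6  0.6]
```

```bash
python3 -m pendant '[[0.001,0,0.0215,0,0,0,0.06],[0,0,0,0,0,0,0.06],[0,0,0,0,0,0,0.02],[0,0,0,0,0,0,0.02],[0,0,0,0,0,0,0.0],[0,0,0,0,0,0,0.0],[0,0,0,0,0,0,0.0]]'; python3 -c "
from h import *
go([615,198.6,46],90)"
```

```text
clock: 10.7
position: [434.0, -96.0, 47.5]
ee_rot: [0.002, 1.0, 0.0, 0.001]
contact_force: [-1.4, 0.9, 5.9]
gripper_width: 24.8
grasp_force: 58.5
shift [-0.1797  0.2953  0.0019] turn_z -0.25 yaw 89.75 tilt [0.13 0.01] pos [434.  -96.   47.5] sd [0. 0. 0.] j6 -1.73 w 25.1 F [-1.7  1.1  6.9]
```

```bash
python3 -m pendant '[[0,0,-0.02,0,0,0,0],[0,0,-0.04,0,0,0,0],[0,0,-0.05,0,0,0,0],[-0.03,0.02,-0.03,0,0,0,0],[-0.03,0.02,0,0,0,0,0],[-0.03,0.02,0,0,0,0,0],[-0.03,0.02,0,0,0,0,0],[-0.03,0.02,0,0,0,0,0],[-0.03,0.02,0,0,0,0,0],[0,0,0,0,0,0,0]]'; cat > circ.py <<'E'
from h import *
from scipy.optimize import least_squares
def circ(d,x,y,z,rad,half=90,k=2):
    im=rectify(d,x-half,x+half,y-half,y+half,z,k); f=im.astype(int)
    m=((f[...,2]-f[...,0])*100>4*f.max(2)).astype(np.uint8)*255
    m=cv2.morphologyEx(cv2.medianBlur(m,5),cv2.MORPH_CLOSE,np.ones((7,7),np.uint8))
    cs,_=cv2.findContours(m,cv2.RETR_EXTERNAL,cv2.CHAIN_APPROX_NONE); c=max(cs,key=cv2.contourArea)[:,0]
    p=np.c_[x+half-c[:,1]/k,y+half-c[:,0]/k]
    u=np.array([x,y])-d["xyz"][:2]; u/=np.hypot(*u); p=p[(p-[x,y])@u>-15]      # rim side away from the camera
    s=least_squares(lambda q:np.hypot(*(p-q).T)-rad,[x,y],loss="soft_l1")
    print("circle",s.x.round(1),"median resid",np.median(abs(s.fun)).round(2))
E
python3 - <<'E'
from circ import *
import pickle
circ(pickle.load(open("w2.pkl","rb")),614,199,70,59)
d=arm.get_image("wrist"); cv2.imwrite("pics/w6.png",d["image"][:,:,::-1]); circ(d,614,199,70,59)
go([615,198.6,106],90)
E
```

```text
clock: 11.95
position: [616.8, 25.3, 185.7]
ee_rot: [0.001, 1.0, 0.0, 0.001]
contact_force: [-0.9, -0.1, -0.8]
gripper_width: 24.6
grasp_force: 59.1
circle [614.2 198.5] median resid 0.32
circle [615.1 196.9] median resid 0.36
shift [-0.001   0.1755  0.0798] turn_z -0.28 yaw 89.72 tilt [-0.07 -0.  ] pos [613.3  23.1 185.8] sd [0.7 0.6 0.3] j6 -1.88 w 24.9 F [-1.   0.1 -1.9]
```

View pics/w6.png

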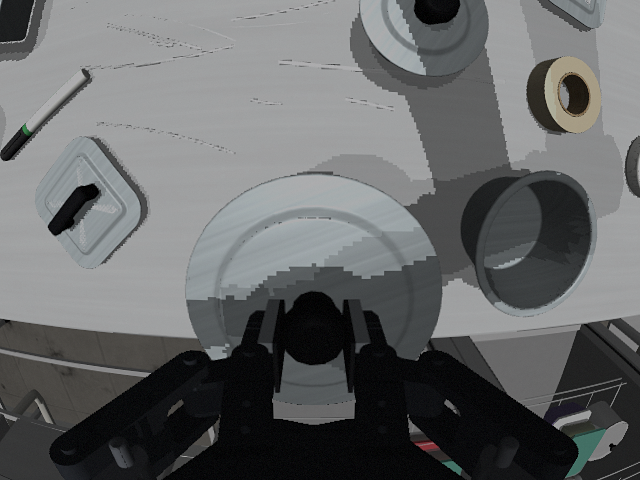

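```bash
python3 -m pendant '[[0,0.035,0,0,0,0,0],[0,0.035,0,0,0,0,0],[0,0.035,0,0,0,0,0],[0,0.035,0,0,0,0,0],[0,0.0345,0,0,0,0,0],[0,0,0.03,0,0,0,0],[0,0,0.02,0,0,0,0],[0,0,0.015,0,0,0,0],[0,0,0.008,0,0,0,0],[0,0,0,0,0,0,0],[0,0,0,0,0,0,0]]'; python3 - <<'E'
from h import *
go([614.6,197.7,106],90)
E
```

```text
clock: 13.35
position: [615.1, 197.4, 114.1]
ee_rot: [0.003, 1.0, 0.0, 0.001]
contact_force: [0.2, 0.4, -1.2]
gripper_width: 24.7
grasp_force: 59.3
shift [0.0006 0.0001 0.0083] turn_z -0.29 yaw 89.71 tilt [0.11 0.05] pos [615.2 197.6 114.3] sd [0.1 0.1 0.1] j6 -2.14 w 25.3 F [-0.6  1.7 -1.2]
```

```bash
python3 -m pendant '[[0.0005,0,0.004,0,0,0,0],[0,0,0.003,0,0,0,0],[0,0,0.0015,0,0,0,0],[0,0,0,0,0,0,0],[0,0,0,0,0,0,0]]'
```

```text
clock: 14.1
position: [614.1, 197.6, 105.6]
ee_rot: [0.002, 1.0, -0.0, 0.0]
contact_force: [-3.0, -0.1, 6.6]
gripper_width: 24.7
grasp_force: 59.9
```

Seated at the expected height with contact; release and back off toward the square lid for a look.

```bash
python3 -m pendant '[[0,0,0,0,0,0,0.028],[0,0,0,0,0,0,0.035],[0,0,0,0,0,0,0.06],[0,0,0,0,0,0,0.06],[0,0,-0.03,0,0,0,0.06],[0,0,-0.04,0,0,0,0.06],[0.02,-0.04,-0.02,0,0,0,0.06],[0.02,-0.04,0,0,0,0,0.06],[0.02,-0.04,0,0,0,0,0.06],[0.02,-0.04,0,0,0,0,0.06],[0,0,0,0,0,0,0.06]]'; python3 - <<'E'
from h import *
from seg import meas
from circ import circ
d=arm.get_image("wrist"); o=d["image"][:,:,::-1]; cv2.imwrite("pics/w7.png",o)
circ(d,614.5,198,82,61); meas(d,591,-185,14,"lidSq"); meas(d,455,99,76,"lidS")
go([591.3,-185.8,46],38.2)
E
```

```text
clock: 15.2
position: [530.3, 34.3, 194.7]
ee_rot: [0.005, 1.0, -0.0, -0.001]
contact_force: [0.1, -0.1, -0.0]
gripper_width: 60.2
grasp_force: 0.0
circle [647.8 192.9] median resid 12.59
lidSq rect [ 593.5 -186.8] [101.1 108. ] long axis deg 128.1 | circ [ 591.7 -184.4] 124.6 | cent [ 592.2 -185.2]
lidS rect [458.6 101.6] [71.8 85. ] long axis deg 153.4 | circ [455.6  95.9] 85.5 | cent [458.   99.9]
shift [-0.0589 -0.2232  0.1489] turn_z 51.48 yaw 89.68 tilt [0.05 0.01] pos [533.5  37.7 194.9] sd [0.7 1.  0.2] j6 -1.95 w 60.0 F [0.7 0.6 0.4]
```

View pics/w7.png

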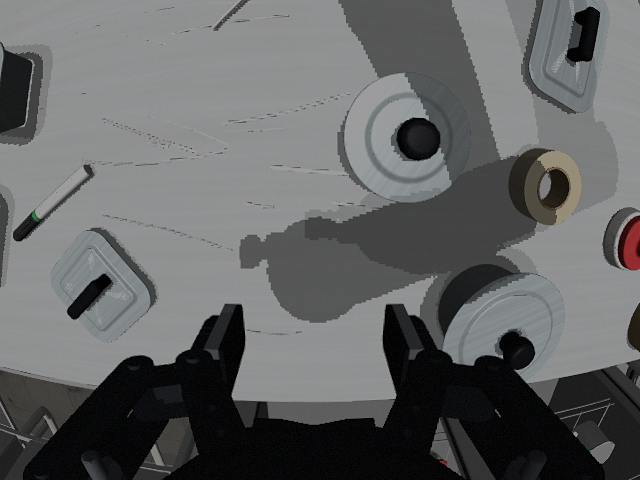

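```bash
python3 -m pendant '[[-0.0118,-0.0446,0,0,0,0,0.05],[-0.0118,-0.0446,0,0,0,0,0.05],[-0.0118,-0.0446,0,0,0,0,0.05],[-0.0118,-0.0446,0,0,0,0,0.05],[-0.0118,-0.0446,0,0,0,0,0.05],[0,0,0,0,0,8.58,0.05],[0,0,0.02,0,0,8.58,0.05],[0,0,0.02,0,0,8.58,0.05],[0,0,0.02,0,0,8.58,0.05],[0,0,0.02,0,0,8.58,0.05],[0,0,0.02,0,0,8.58,0.05],[0,0,0,0,0,0,0.05]]'; python3 - <<'E'
from h import *
avg(2);go([591.3,-185.7,46],38.2)
E
```

```text
clock: 16.7
position: [589.9, -184.3, 91.0]
ee_rot: [0.436, 0.9, -0.001, -0.003]
contact_force: [-0.6, 0.1, -0.3]
gripper_width: 50.1
grasp_force: 0.0
shift [ 0.0002 -0.0012  0.0494] turn_z 0.22 yaw 38.42 tilt [ 0.09 -0.02] pos [ 592.3 -185.1   95.4] sd [0.2 0.1 0.6] j6 -2.43 w 50.2 F [ 0.4 -0.6  0.1]
```

```bash
python3 -m pendant '[[0,-0.001,0.03,0,0,0.2,0.05],[0,0,0.0185,0,0,0,0.05],[0,0,0,0,0,0,0.05],[0,0,0,0,0,0,0.02],[0,0,0,0,0,0,0.02],[0,0,0,0,0,0,0.0],[0,0,0,0,0,0,0.0],[0,0,0,0,0,0,0.0]]'; python3 -c "
from h import *
go([378.9,-288.7,46],77.4)"
```

```text
clock: 17.85
position: [591.8, -186.0, 47.9]
ee_rot: [0.438, 0.899, 0.0, 0.002]
contact_force: [-0.7, 1.1, 6.1]
gripper_width: 12.5
grasp_force: 61.8
shift [ 0.0505 -0.2309  0.0013] turn_z -39.32 yaw 38.08 tilt [ 0.19 -0.04] pos [ 591.8 -186.    47.9] sd [0. 0. 0.] j6 -2.43 w 12.7 F [-0.4  1.4  6.4]
```

```bash
python3 -m pendant '[[0,0,-0.02,0,0,0,0],[0,0,-0.045,0,0,0,0],[0,0,-0.045,0,0,0,0],[0.0101,-0.0462,0,0,0,0,0],[0.0101,-0.0462,0,0,0,0,0],[0.0101,-0.0462,0,0,0,0,0],[0.0101,-0.0462,0,0,0,0,0],[0.0101,-0.0462,0,0,0,0,0]]'; python3 -m pendant '[[0,0,0,0,0,-7.86,0],[0,0,0,0,0,-7.86,0],[0,0,0,0,0,-7.86,0],[0,0,0,0,0,-7.86,0],[0,0,0,0,0,-7.86,0],[0,0,0,0,0,0,0],[0,0,0,0,0,0,0]]'; python3 - <<'E'
from h import *
go([378.9,-288.7,96],77.4)
d=arm.get_image("wrist"); cv2.imwrite("pics/w8.png",d["image"][:,:,::-1])
E
```

```text
clock: 18.9
position: [375.2, -288.8, 156.0]
ee_rot: [0.438, 0.899, 0.0, -0.0]
contact_force: [0.2, -1.0, -1.3]
gripper_width: 12.5
grasp_force: 60.8
clock: 19.6
position: [377.2, -288.4, 156.0]
ee_rot: [0.112, 0.994, 0.0, -0.0]
contact_force: [-0.3, 0.3, -0.6]
gripper_width: 12.7
grasp_force: 60.8
shift [-0.0016  0.0001  0.06  ] turn_z -0.18 yaw 77.22 tilt [-0.01  0.01] pos [ 377.3 -288.5  156. ] sd [0.1 0.  0. ] j6 -1.48 w 12.7 F [-0.5 -0.7 -0.3]
```

View pics/w8.png

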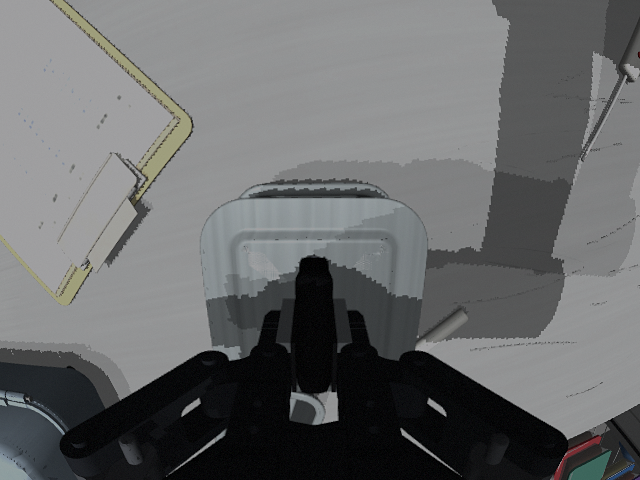

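```bash
python3 -m pendant '[[-0.0015,0,0.03,0,0,-0.2,0],[0,0,0.015,0,0,0,0],[0,0,0.007,0,0,0,0],[0,0,0.003,0,0,0,0],[0,0,0,0,0,0,0],[0,0,0,0,0,0,0]]'; python3 - <<'E'
from h import *
go([378.9,-288.7,95.9],77.4,3)
E
```

```text
clock: 20.5
position: [379.5, -289.1, 101.8]
ee_rot: [0.108, 0.994, -0.0, 0.001]
contact_force: [-0.2, -0.0, -0.8]
gripper_width: 12.7
grasp_force: 60.8
shift [0.0006 0.0003 0.006 ] turn_z 0.15 yaw 77.55 tilt [ 0.09 -0.04] pos [ 379.5 -289.1  101.9] sd [0. 0. 0.] j6 -1.48 w 12.7 F [ 0.7 -0.1 -0.6]
```

```bash
python3 -m pendant '[[0.0005,0,0.003,0,0,0,0],[0,0,0.002,0,0,0,0],[0,0,0.001,0,0,0,0],[0,0,0.0005,0,0,0,0],[0,0,0,0,0,0,0],[0,0,0,0,0,0,0]]'
```

```text
clock: 21.25
position: [378.3, -288.7, 95.9]
ee_rot: [0.108, 0.994, -0.0, -0.0]
contact_force: [-3.2, 3.1, 10.6]
gripper_width: 12.9
grasp_force: 62.4
```

```bash
python3 -m pendant '[[0,0,0,0,0,0,0.018],[0,0,0,0,0,0,0.03],[0,0,0,0,0,0,0.05],[0,0,-0.03,0,0,0,0.05],[0,0,-0.04,0,0,0,0.05],[0,0,-0.04,0,0,0,0.05],[0,0,0,0,0,4.8,0.05],[0,0,0,0,0,0,0.05]]'; python3 - <<'E'
from h import *
from seg import meas
d=arm.get_image("wrist"); cv2.imwrite("pics/w9.png",d["image"][:,:,::-1])
meas(d,379,-288,62,"sq on pan"); meas(d,530,-367,60,"panOb")
go([344.4,279,46],72.7)
E
```

```text
clock: 22.05
position: [378.8, -288.8, 205.6]
ee_rot: [0.15, 0.989, -0.0, 0.001]
contact_force: [-0.4, -0.3, -0.7]
gripper_width: 50.4
grasp_force: 0.0
sq on pan rect [ 377.7 -289. ] [101.  101.1] long axis deg 167.7 | circ [ 377.8 -288.9] 123.8 | cent [ 377.8 -289. ]
panOb rect [ 530.2 -366.8] [179.5 179.5] long axis deg 0.0 | circ [ 530.2 -366.8] 253.9 | cent [ 535.5 -373.6]
shift [0.1994 0.5322 0.1583] turn_z 0.1 yaw 72.8 tilt [-0.11  0.05] pos [ 377.8 -288.5  203.7] sd [0.1 0.  0.4] j6 -1.56 w 49.8 F [-0.1  0.5 -0.2]
```

View pics/w9.png

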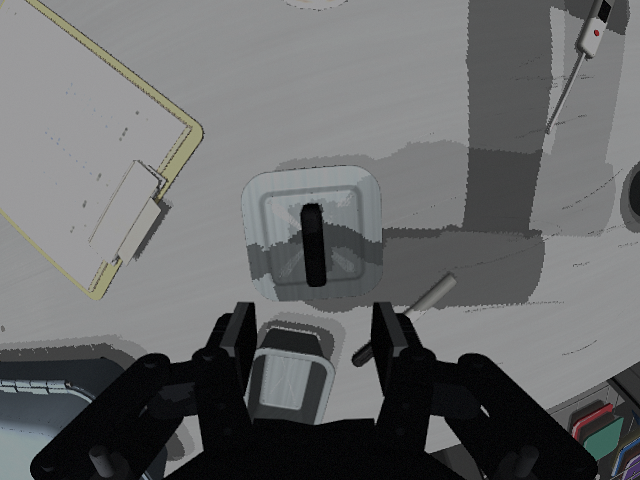

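```bash
python3 -m pendant '[[0.0037,0.0419,0,0,0,0,0.05],[0.0037,0.0419,0,0,0,0,0.05],[0.0037,0.0419,0,0,0,0,0.05],[0.0037,0.0419,0,0,0,0,0.05],[0.0037,0.0419,0,0,0,0,0.05],[0.0037,0.0419,0,0,0,0,0.05],[0.0037,0.0419,0,0,0,0,0.05]]'; python3 -m pendant '[[0.0289,0.0398,0,0,0,0,0.05],[0.0289,0.0398,0,0,0,0,0.05],[0.0289,0.0398,0,0,0,0,0.05],[0.0289,0.0398,0,0,0,0,0.05],[0.0289,0.0398,0,0,0,0,0.05],[0.0289,0.0398,0,0,0,0,0.05],[0,0,0.05,0,0,0,0.05],[0,0,0,0,0,0,0.05],[0,0,0,0,0,0,0.05]]'; python3 - <<'E'
from h import *
from seg import meas
d=arm.get_image("wrist"); cv2.imwrite("pics/w10.png",d["image"][:,:,::-1]); meas(d,344.4,279,14,"lidOb")
go([344.4,279,46],72.7)
E
```

```text
clock: 23.05
position: [440.6, 0.7, 204.3]
ee_rot: [0.15, 0.989, -0.0, -0.0]
contact_force: [1.2, -0.6, 0.4]
gripper_width: 50.1
grasp_force: 0.0
clock: 23.95
position: [345.8, 278.0, 154.1]
ee_rot: [0.15, 0.989, -0.002, -0.0]
contact_force: [1.2, 0.2, 0.5]
gripper_width: 50.0
grasp_force: 0.0
lidOb rect [343.9 279.6] [ 83.2 139.2] long axis deg 162.5 | circ [343.8 279.7] 145.9 | cent [346.7 280.1]
shift [ 0.0026 -0.0006  0.1099] turn_z 0.01 yaw 72.71 tilt [0.1 0.1] pos [346.9 278.7 155.9] sd [0.2 0.1 0.3] j6 -2.92 w 50.0 F [0.3 0.1 0.2]
```

```bash
python3 -m pendant '[[0.0025,0,0.045,0,0,0,0.05],[0,0,0.04,0,0,0,0.05],[0,0,0.023,0,0,0.1,0.05],[0,0,0,0,0,0,0.05],[0,0,0,0,0,0,0.02],[0,0,0,0,0,0,0.02],[0,0,0,0,0,0,0.0],[0,0,0,0,0,0,0.0],[0,0,0,0,0,0,0.0]]'; python3 -c "
from h import *
go([530.3,-367,46],62.2)"
```

```text
clock: 25.15
position: [344.4, 280.4, 48.4]
ee_rot: [0.151, 0.989, 0.002, 0.001]
contact_force: [-0.3, -0.6, 7.2]
gripper_width: 12.9
grasp_force: 60.6
shift [-0.3702 -0.5627  0.0007] turn_z 10.48 yaw 72.68 tilt [0.14 0.19] pos [344.4 280.4  48.4] sd [0. 0. 0.] j6 -2.93 w 12.8 F [-0.1 -0.2  7.3]
```

```bash
python3 -m pendant '[[0,0,-0.02,0,0,0,0],[0,0,-0.04,0,0,0,0],[0,0,-0.04,0,0,0,0],[0,0,-0.04,0,0,0,0],[-0.0264,-0.0402,0,0,0,0,0],[-0.0264,-0.0402,0,0,0,0,0],[-0.0264,-0.0402,0,0,0,0,0],[-0.0264,-0.0402,0,0,0,0,0],[-0.0264,-0.0402,0,0,0,0,0],[-0.0264,-0.0402,0,0,0,0,0]]'; python3 -m pendant '[[-0.0264,-0.0402,0,0,0,0,0],[-0.0264,-0.0402,0,0,0,0,0],[-0.0264,-0.0402,0,0,0,0,0],[-0.0264,-0.0402,0,0,0,0,0],[-0.0264,-0.0402,0,0,0,0,0],[0,0,0,0,0,5.25,0],[0,0,0,0,0,5.25,0],[0,0,0,0,0,0,0]]'; python3 - <<'E'
from h import *
from seg import meas
d=arm.get_image("wrist"); cv2.imwrite("pics/w11.png",d["image"][:,:,::-1]); meas(d,530.3,-367,60,"panOb"); meas(d,378,-289,74,"sq")
go([530.3,-367,96.4],62.2)
E
```

```text
clock: 26.4
position: [422.7, -0.1, 187.4]
ee_rot: [0.151, 0.989, 0.001, 0.001]
contact_force: [1.7, 1.0, -0.6]
gripper_width: 12.3
grasp_force: 59.4
clock: 27.2
position: [488.3, -229.9, 186.8]
ee_rot: [0.241, 0.97, 0.0, -0.0]
contact_force: [-0.9, 0.0, -0.9]
gripper_width: 12.9
grasp_force: 59.5
panOb rect [ 530.6 -366.8] [179.5 179.5] long axis deg 0.0 | circ [ 530.6 -366.8] 253.9 | cent [ 544.2 -356.7]
sq rect [ 405.9 -276.2] [168.8 113.2] long axis deg 19.6 | circ [ 400.8 -259. ] 180.3 | cent [ 402.4 -271. ]
shift [-0.101  -0.1026  0.0905] turn_z 0.04 yaw 62.24 tilt [0.02 0.01] pos [ 488.6 -229.2  186.9] sd [0.1 0.2 0. ] j6 -1.92 w 12.6 F [-1.   0.  -1.1]
```

View pics/w11.png

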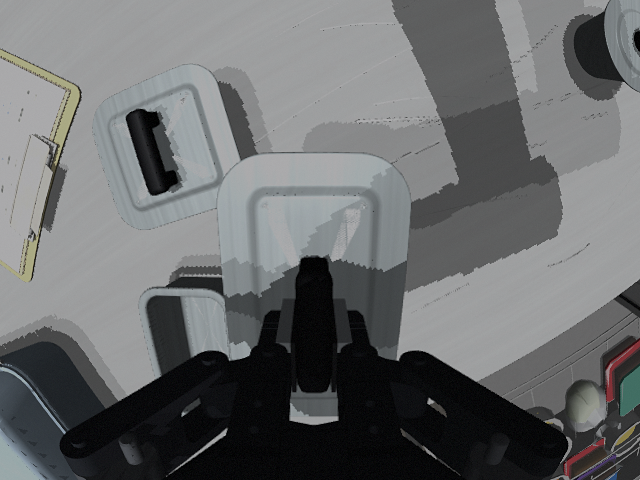

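```bash
python3 -m pendant '[[-0.0337,-0.0342,0,0,0,0,0],[-0.0337,-0.0342,0,0,0,0,0],[-0.0336,-0.0342,0,0,0,0,0],[0,0,0.04,0,0,0,0],[0,0,0.03,0,0,0,0],[0,0,0.01,0,0,0,0],[0,0,0.003,0,0,0,0],[0,0,0,0,0,0,0],[0,0,0,0,0,0,0]]'; python3 - <<'E'
from h import *
go([530.3,-367,96.4],62.2)
E
```

```text
clock: 28.4
position: [531.4, -367.5, 105.8]
ee_rot: [0.24, 0.971, -0.0, 0.002]
contact_force: [-0.7, -0.3, -1.8]
gripper_width: 12.6
grasp_force: 59.5
shift [0.001  0.     0.0091] turn_z -0.02 yaw 62.18 tilt [ 0.17 -0.08] pos [ 531.1 -367.5  105.5] sd [0.3 0.  0.3] j6 -1.7 w 12.5 F [-0.5 -0.8 -1. ]
```

```bash
python3 -m pendant '[[0.001,0,0.004,0,0,0,0],[0,0,0.003,0,0,0,0],[0,0,0.0015,0,0,0,0],[0,0,0.001,0,0,0,0],[0,0,0,0,0,0,0],[0,0,0,0,0,0,0]]'
```

```text
clock: 29.25
position: [529.2, -366.9, 96.5]
ee_rot: [0.24, 0.971, -0.0, 0.0]
contact_force: [-3.4, 3.6, 11.3]
gripper_width: 12.8
grasp_force: 61.2
```

```bash
python3 -m pendant '[[0,0,0,0,0,0,0.018],[0,0,0,0,0,0,0.03],[0,0,0,0,0,0,0.05],[0,0,-0.03,0,0,0,0.05],[0,0,-0.045,0,0,0,0.05],[0,0,-0.045,0,0,0,0.05],[0.022,0.0195,-0.038,0,0,0,0.05],[0.022,0.0195,-0.038,0,0,0,0.05],[0.022,0.0195,-0.038,0,0,0,0.05],[0.022,0.0195,-0.038,0,0,0,0.05],[0.022,0.0195,-0.038,0,0,0,0.05],[0,0,0,0,0,0,0.05]]'; python3 -m pendant '[[0,0,0,0,0,-8.5,0.05],[0,0,0,0,0,-8.5,0.05],[0,0.03,0,0,0,-8.5,0.05],[0,0.04,0,0,0,-2,0.05],[0,0.04,0,0,0,0,0.05],[0,0.04,0,0,0,0,0.05],[0,0,0,0,0,0,0.05],[0,0,0,0,0,0,0.05]]'; python3 - <<'E'
from seg import *
d=arm.get_image("wrist"); cv2.imwrite("pics/w12.png",d["image"][:,:,::-1])
t=[("Sq",379,-288,62),("Ob",530,-367,62),("L",614.5,198,72),("S",455.5,99,66)]
o=[cv2.resize(meas(d,x,y,z,n),(300,300)) for n,x,y,z in t]
cv2.imwrite("pics/s2.png",np.vstack([np.hstack(o[:2]),np.hstack(o[2:])]))
E
```

```text
clock: 30.45
position: [478.1, -228.1, 411.4]
ee_rot: [0.239, 0.971, -0.0, 0.007]
contact_force: [0.4, -0.0, 1.1]
gripper_width: 50.2
grasp_force: 0.0
clock: 31.25
position: [485.5, -79.2, 403.8]
ee_rot: [0.002, 1.0, -0.0, -0.0]
contact_force: [-0.0, -0.1, -0.5]
gripper_width: 50.1
grasp_force: 0.0
Sq rect [ 378.5 -286.7] [105.8 101.5] long axis deg 77.8 | circ [ 378.  -288.6] 124.1 | cent [ 378.3 -287.3]
Ob rect [ 527.8 -364. ] [ 87.6 143.3] long axis deg 152.2 | circ [ 528.2 -360.2] 156.9 | cent [ 527.4 -363.7]
L rect [612.4 188.3] [136.4 121. ] long axis deg 84.2 | circ [606.5 187.3] 142.6 | cent [608.8 190.1]
S rect [455.1  97.7] [88.9 88.8] long axis deg 36.9 | circ [455.  97.] 91.4 | cent [455.4  97.6]
```

View pics/w12.png

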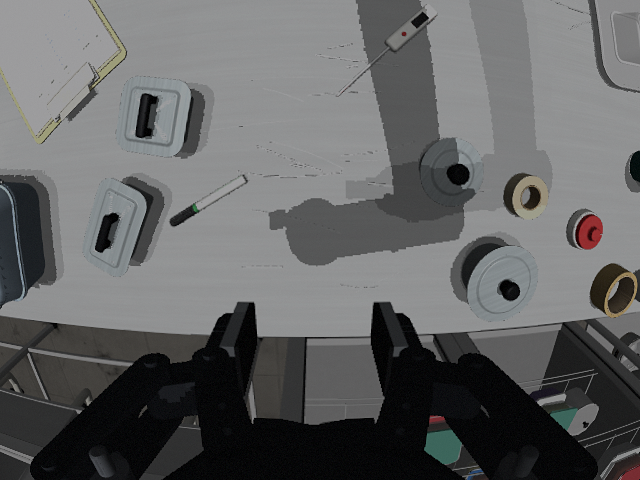

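View pics/s2.png

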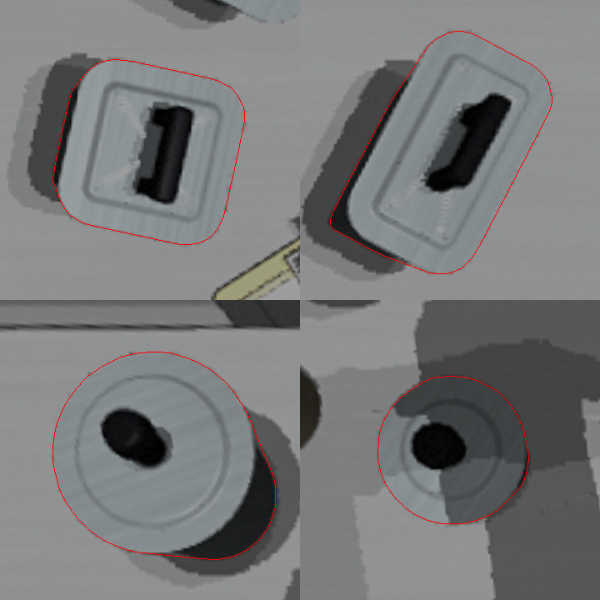

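```bash
python3 -c "
from bench import arm
print(arm.job_done())"
```

```text
the job is handed in; nothing more can be done
None
```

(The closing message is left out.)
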